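# Shut the carver's chisel chest

## Task

The carver is done for the day: shut the chisel chest by pushing with the fingertips. First gently push both open drawers fully home, in either order, then slide the lid fully shut. Do not slam anything or pull anything further open, and leave the tools and other things standing around the chest where they are.

Things in the scene. Friction and masses are not known exactly. Their poses are not given: they have to be found in the camera images.
- chest: Low wooden chest fixed to the bench, 200 deep (x) x 340 wide (y), case 102 high, 111 with its lid. Origin: centre of the underside. Its +x points from front to back and its -x side (with the two drawer fronts) faces the robot, turned by up to about 0.2 rad; +y is its left seen from the robot; z up. Nothing stands in front of the drawers.
- drawer_left (a joint): How far (m) the left (+y) drawer is pulled out towards the chest's -x; 0 is fully home. Runs 0 to 0.12 against light friction (about 2 N) and stays where it is left; hard stop at 0.
- drawer_right (a joint): The same for the right (-y) drawer.
- drawer_left_front (a point): Centre of the outer face of the left drawer's dark flat front, 158 wide x 54 high (12 to 66 mm above the bench), 14 thick; it moves with the drawer. When home the face stands 14 mm proud of the case. A brass plate on it is flat. Behind the front a fitted tool insert fills the drawer to 5 to 10 mm below the front's top edge.
- drawer_right_front (a point): The same for the right drawer.
- lid (a joint): How far (m) the sliding lid stands open, moved towards the chest's +y so that it overhangs the left side; 0 is fully shut. Runs 0 to 0.14 against light friction (about 2.5 N) and stays where it is left; hard stop at 0. It cannot lift.
- lid_shoulder (a point): Point on the lid: the pale lid plate (178 in x, 324 in y, 9 thick, top 96.5 mm above the bench) carries a dark raised field, 150 in x, 220 in y, 14 high. This point is the middle of the foot of the field's +y face (which looks to the chest's +y), at the level of the plate's top; the plate runs on 56 mm beyond it to +y. Push that face, or the plate's end, towards the chest's -y.
- mallet: Bystander, loose: round wooden carver's mallet standing on its head, 90 diameter x 215 high (mm). Origin: centre of its underside.
- stone: Bystander, loose: grey sharpening stone lying flat, 160 x 60 x 26 (mm). Origin: centre of its underside.
- chisel: Bystander, loose: blue-handled chisel lying along its own x, blade towards +x, 245 long, 29 high (mm). Origin: on the bench below it, 15 mm past the handle's end on the blade side.
- wax: Bystander, loose: small round green wax jar with brass lid, 76 diameter x 50 high (mm). Origin: centre of its underside.
- mug: Bystander, loose: white mug with pencils, 76 diameter, pencils to 156 high (mm). Origin: centre of its underside.
- glue: Bystander, loose: yellow glue bottle, 60 diameter x 170 high (mm). Origin: centre of its underside.

How it is judged:
By the outcome, as a careful person would: the job done as asked, in the order asked, and still so for the second after the job is handed in, with the robot touching nothing.
It also fails if it takes over 58 s, if anything falls off the work surface, if the arm or the gripper's body presses on something with over 40 N, if the wrist force passes 120 N, or if a joint passes its speed limit or range.

## Robot

A 7-joint arm with a two-finger parallel gripper is mounted at the origin on the work surface. World frame = base frame: x ahead of the robot, y to its left, z up, the work surface at z = 0. Lengths are in m, angles in rad, forces in N, time in s.
With the tool pointing down it reaches from about 0.4 to 0.85 m from the base axis. Payload 10.4 kg.
Tool frame: the origin (TCP) lies between the finger pads; the fingertips stand tips_ahead ahead of it and the grasp point (between the pads) lies 11 mm behind it (tips_ahead is the distance from the TCP to the fingertips, in m); z points along the fingers, x is the direction in which the jaws open and shut, and the axes are right-handed (so a half turn about z gives the same grasp; the last joint's range is limited). The gripper opens to 87 mm and grips with 3 to 60 N. Pads are 19 mm wide; open, the fingers measure 117 mm over their backs; the gripper's body (75 mm by 190 mm) begins 51 mm behind the grasp point.
Start: joints at [-1.263, 0.332, -0.065, 1.46, 0.022, 1.35, -0.088], TCP at [0.203, 0.591, 0.231] pointing down, gripper open.
Joint ranges: [-2.6, 2.6], [-0.5, 2.12], [-1.47, 1.34], [0.16, 2.42], [-1.27, 4.41], [0.06, 2.06], [-2.6, 2.6]. Speed limits (rad/s): [2.22, 2.22, 2.79, 2.79, 3.14, 3.14, 3.14].

## Interface

Orientations are given as a unit quaternion [x, y, z, w].
In Python, from bench import read_state, camera, close_job, tips_ahead gives the robot as it stands.
- The arm moves only by the tool arm_command, never from a script. Its argument "commands" is a list that holds one entry, the list of rows, each a list of 7 numbers: the turn, a rotation vector about the tool's x, y, z in rad, then the shift along the tool's x, y, z in m, then the opening in per cent of the stroke, from 0 (shut) to 100 (fully open). In form: [[[rx, ry, rz, x, y, z, claw], ...]]. A call has 1 to 20 rows; each row shifts and turns the commanded pose from where the row before left it, along the tool's axes as they then stand; what a row does not reach is not made up. A row lasts 1/8 s, in which the tool goes at most 62.5 mm and 10.7 degrees, less where a joint would pass 70% of its speed; a pose out of reach is approached as far as the arm can. A call with a gripper value outside its range is refused whole. The fingers move at their own pace and stop on an object; "newtons" is the grip in N (left out, the last holds). Time passes only in rows, so rows that do not move let the fingers close. It gives the time, the measured TCP pose, the force and the opening at its end, in the units of the state.
- read_state(): the state, without advancing time (a new reading comes with each control period).
- camera(name): name is "scene" or "top"; returns a dict with "frame" (480x640x3 uint8, red, green, blue), "vfov" (degrees; the focal length in pixels is half the picture's height over the tangent of half this angle, whatever the lens; pixels are square), "cx", "cy" (the principal point, pixels), "k1" (the pictures are not rectified: a ray, as slopes to the right and down, at radius r is drawn at 1 + k1 r^2 times it, then the intrinsics apply), "R" (3x3) and "t" (3): a world point X has camera coordinates R X + t. Camera axes: x right, y down, z forward; pixel columns grow to the right and rows downward; lengths in m; the calibration is good to about 2 mm. A picture is of the moment at which its call begins. There is no depth.
- close_job(): hands the job in, once; it reports no verdict.
The state is a dict: "time": time; "joint_positions": joint angles; "joint_vel": joint speeds; "joint_torque": joint torques, N m; "ee_pos": TCP position; "eef_rot": TCP orientation; "ft_force": force on the tool from outside, world axes, zero at the start; "torque": the same for the moment, N m; "width": finger opening in m.
Only numpy, scipy, OpenCV 4.12 (cv2) and the standard library are available. Lean on these libraries where they do the work, as an engineer would, in place of code of your own. Each camera call takes 0.05 s, during which the arm holds its last target.

## Working session

There is one attempt and no reset: what is moved stays moved. The work goes in short steps, Python scripts to look and compute and a tool call to move; the robot and the scene stay as the last step left them, time stands still between calls to the robot, and variables do not carry over. Pictures are saved under pics/ and viewed, and the job is handed in when it is done.

Besides the shell and the picture viewer there is one more tool, called as a command line: name --argument value ..., lists and objects as JSON in quotes. arm_command: Moves the arm, as the interface text tells. Its arguments: {"type":"object","properties":{"commands":{"type":"array"},"newtons":{"type":"number"}},"required":["commands"]}

```bash
mkdir -p pics; ls
python3 - <<'E'
from bench import read_state, camera, tips_ahead
import cv2
print(tips_ahead if not callable(tips_ahead) else tips_ahead())
s=read_state(); print({k:s[k] for k in('time','ee_pos','eef_rot','ft_force','width')})
for n in('scene','top'):
    c=camera(n); cv2.imwrite(f'pics/{n}0.png',c['frame'][:,:,::-1]); print(n,{k:c[k] for k in c if k!='frame'})
E
```

```text
pics
0.008
{'time': 0.0, 'ee_pos': array([0.20288721, 0.59074812, 0.22976006]), 'eef_rot': array([ 8.13876821e-01,  5.81037008e-01, -5.67658964e-04,  4.39418252e-04]), 'ft_force': array([0.45277924, 0.13414246, 0.14636188]), 'width': 0.08718755597268468}
scene {'vfov': 52.244420257766606, 'cx': 327.2259443168644, 'cy': 239.63829530588552, 'k1': 0.033838289059780646, 'R': array([[-0.08994674,  0.99590196,  0.00942741],
       [ 0.68067779,  0.06838118, -0.72938451],
       [-0.72704012, -0.05918873, -0.68403901]]), 't': array([ 0.0388992 , -0.2851114 ,  1.44918835])}
top {'vfov': 51.94440964423942, 'cx': 310.6013562686056, 'cy': 235.73611787740563, 'k1': -0.0586782928970925, 'R': array([[ 6.10067926e-03, -9.99981147e-01,  6.98802344e-04],
       [-9.97966714e-01, -6.13272354e-03, -6.34415301e-02],
       [ 6.34446196e-02, -3.10345053e-04, -9.97985312e-01]]), 't': array([0.00435413, 0.51202853, 1.10436487])}
```

View pics/scene0.png

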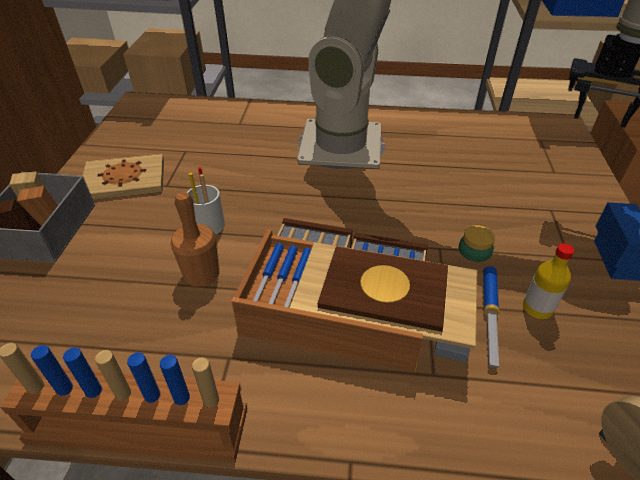

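View pics/top0.png

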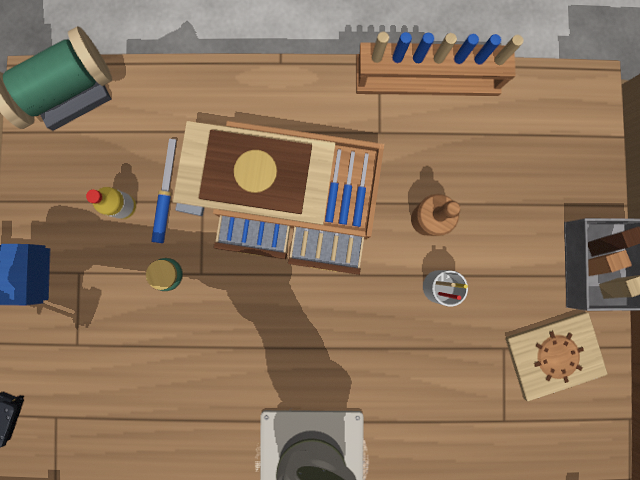

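The scene view shows the mallet and mug at the chest's right, and the chisel, stone, wax and glue at its left. In the top view the chest spans about (175–380, 120–270). Both drawers are open, with their fronts around (250,250) and (325,268), and the lid overhangs to the left. I'll zoom in next.

Run:
```python
import cv2
a=cv2.imread('pics/top0.png')[105:285,140:395]
cv2.imwrite('pics/topz.png',cv2.resize(a,None,fx=3.1,fy=3.1,interpolation=cv2.INTER_CUBIC))
a=cv2.imread('pics/scene0.png')[205:380,225:505]
cv2.imwrite('pics/scz.png',cv2.resize(a,None,fx=2.8,fy=2.8,interpolation=cv2.INTER_CUBIC))
```

```text
(no output)
```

View pics/topz.png

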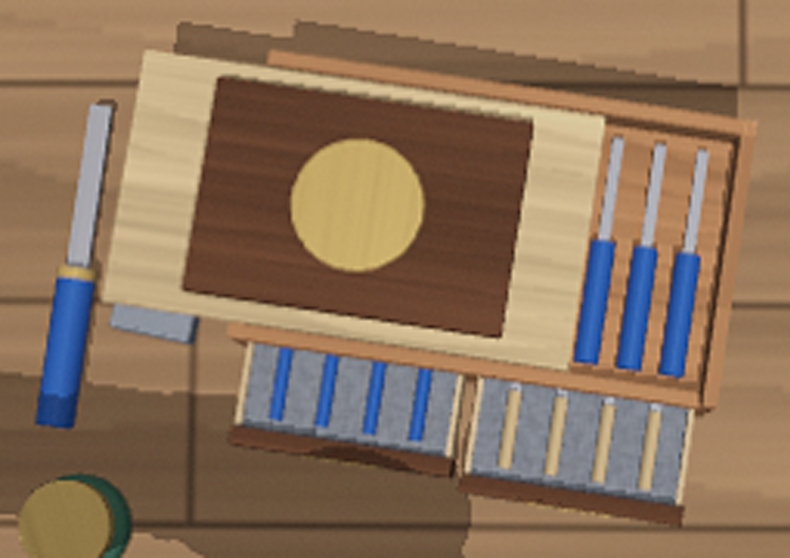

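View pics/scz.png

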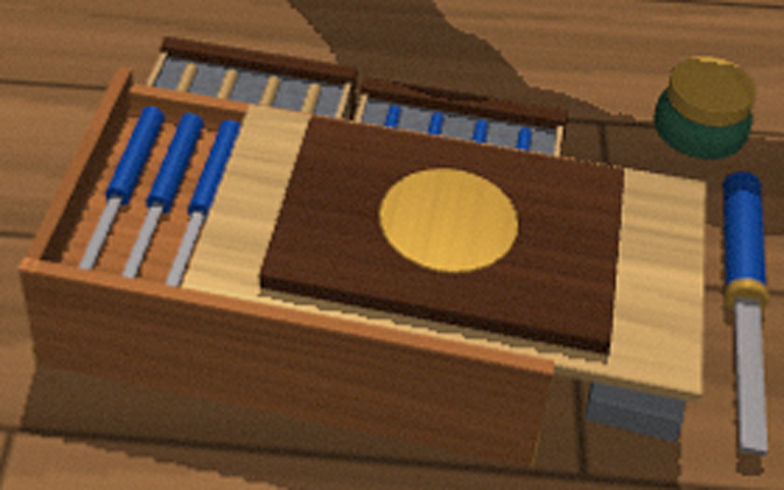

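```bash
cat > h.py <<'E'
import numpy as np, cv2
from bench import camera, read_state
def ray(c,u,v,z):
    f=240/np.tan(np.radians(c['vfov']/2))
    d=np.array([(u-c['cx'])/f,(v-c['cy'])/f]); p=d.copy()
    for _ in range(20): p=d/(1+c['k1']*(p@p))
    R=np.array(c['R']);C=-R.T@c['t'];w=R.T@np.array([p[0],p[1],1])
    return C+w*(z-C[2])/w[2]
E
python3 - <<'E'
from h import *
c=camera('top'); s=camera('scene')
np.set_printoptions(precision=4,suppress=True)
print(-np.array(c['R']).T@c['t'])
T={'plate':(.0965,[(147,50),(607,115),(568,370),(100,300)]),'field':(.1105,[(218,77),(533,122),(502,338),(183,290)]),'case':(.102,[(756,122),(708,412),(230,335),(270,52)]),
'dl inner/outer':(.066,[(232,430),(455,462),(229,443),(452,476)]),'dr':(.066,[(463,477),(684,507),(460,490),(681,525)])}
for k,(z,P) in T.items():
    Q=[ray(c,140+u/3.1,105+v/3.1,z) for u,v in P]
    print(k,[q[:2].round(4).tolist() for q in Q])
    if k in('plate','field'):
        Q=np.array(Q)[:,:2];print(' dims',np.linalg.norm(Q-np.roll(Q,-1,0),axis=1),Q.mean(0),[np.arctan2(*(Q[a]-Q[b])[::-1]) for a,b in((0,1),(3,2),(0,3),(1,2))])
S={'field':(.1105,[(312,118),(625,170),(607,348),(262,278)]),'front top dl':(.066,[(362,92),(566,125),(362,80),(566,113)]),'dr':(.066,[(163,50),(352,82),(165,38),(355,68)])}
for k,(z,P) in S.items():
    print('scene',k,[ray(s,225+u/2.8,205+v/2.8,z)[:2].round(4).tolist() for u,v in P])
E
```

```text
[0.4409 0.0078 1.1346]
plate [[0.7531, 0.2748], [0.7082, -0.0453], [0.5312, -0.019], [0.5776, 0.3027]]
 dims [0.3232 0.179  0.3251 0.1777] [0.6425 0.1283] [np.float64(1.4316151502363992), np.float64(1.427518639702696), np.float64(-0.15772071849938157), np.float64(-0.14701914644088657)]
field [[0.7299, 0.2217], [0.6994, 0.0059], [0.5513, 0.0259], [0.5828, 0.2423]]
 dims [0.218  0.1494 0.2186 0.1485] [0.6409 0.1239] [np.float64(1.4303695250545188), np.float64(1.4263036452858775), np.float64(-0.13852108554074163), np.float64(-0.13435848082498847)]
case [[0.7028, -0.1475], [0.5027, -0.1139], [0.5532, 0.2113], [0.75, 0.1879]]
dl inner/outer [[0.4902, 0.2157], [0.4688, 0.0589], [0.481, 0.2177], [0.459, 0.0609]]
dr [[0.4583, 0.0532], [0.4383, -0.1013], [0.4492, 0.0553], [0.4257, -0.0992]]
scene field [[0.5562, 0.0284], [0.5857, 0.244], [0.7366, 0.2198], [0.7036, 0.0081]]
scene front top dl [[0.4777, 0.0619], [0.4987, 0.2159], [0.4641, 0.0612], [0.4856, 0.2167]]
scene dr [[0.4447, -0.0976], [0.4671, 0.0536], [0.4301, -0.0983], [0.4507, 0.0551]]
```

The chest is yawed about −0.143 rad, with its origin near (0.627, 0.038). The drawers are open about 52 mm (left) and 63 mm (right), and the lid about 90 mm. I'll close the fingers, align the tool with the chest, and move in front of the left drawer.

arm_command --commands '[[[0, 0, -0.094, 0, 0, 0, 0], [0, 0, -0.094, 0, 0, 0, 0], [0, 0, 0, -0.04, 0.028, 0, 0], [0, 0, 0, -0.04, 0.028, 0, 0], [0, 0, 0, -0.04, 0.028, 0, 0], [0, 0, 0, -0.04, 0.028, 0, 0], [0, 0, 0, -0.04, 0.028, 0, 0], [0, 0, 0, -0.04, 0.028, 0, 0], [0, 0, 0, -0.04, 0.028, 0, 0], [0, 0, 0, -0.04, 0.028, 0, 0], [0, 0, 0, -0.04, 0.028, 0, 0], [0, 0, 0, -0.04, 0.028, 0, 0], [0, 0, 0, 0, 0, 0, 0], [0, 0, 0, 0, 0, 0, 0]]]' --newtons 20

```text
time: 1.95
ee_pos: [0.4229, 0.1559, 0.2305]
eef_rot: [0.756, 0.655, 0.0, -0.0]
ft_force: [-0.4, -0.6, -0.9]
width: 0.0005
```

```bash
cat >> h.py <<'E'
from scipy.spatial.transform import Rotation as Ro
O=np.array([.627,.0376]);yaw=-.143
e1=np.array([np.cos(yaw),np.sin(yaw)]);e2=np.array([-e1[1],e1[0]])
def st():
    s=read_state();d=s['ee_pos'][:2]-O
    print('t',s['time'],'p',s['ee_pos'].round(4),'chest',(d@e1).round(4),(d@e2).round(4),'F',s['ft_force'].round(2),'w',s['width'])
    print(Ro.from_quat(s['eef_rot']).as_matrix().round(3).tolist())
def snap(n,cam='top'):
    c=camera(cam);cv2.imwrite(f'pics/{n}.png',c['frame'][:,:,::-1])
E
python3 -c "
from h import *
st();snap('t1');snap('s1','scene')"
```

```text
t 1.95 p [0.4229 0.1559 0.2305] chest -0.2189 0.088 F [-0.41 -0.63 -0.94] w 0.0004983187982806993
[[0.142, 0.99, -0.0], [0.99, -0.142, 0.0], [0.0, -0.0, -1.0]]
```

View pics/s1.png

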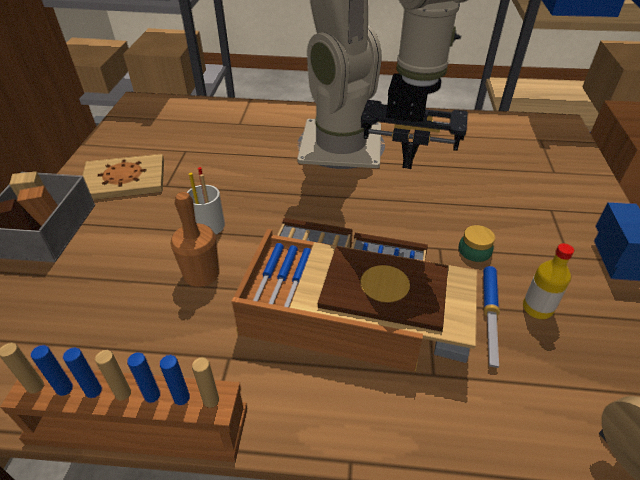

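The scene view shows the closed gripper hovering at (408,150), in front of the left drawer and aligned with the chest. I'll lower it and push the left drawer.

arm_command --commands '[[[0, 0, 0, -0.003, 0, 0.044, 0], [0, 0, 0, -0.003, 0, 0.044, 0], [0, 0, 0, 0, 0, 0.044, 0], [0, 0, 0, 0, 0, 0.044, 0], [0, 0, 0, 0, 0, 0, 0], [0, 0, 0, 0, 0.01, 0, 0], [0, 0, 0, 0, 0.01, 0, 0], [0, 0, 0, 0, 0.004, 0, 0], [0, 0, 0, 0, 0.004, 0, 0], [0, 0, 0, 0, 0.004, 0, 0], [0, 0, 0, 0, 0.004, 0, 0], [0, 0, 0, 0, 0.004, 0, 0], [0, 0, 0, 0, 0.004, 0, 0], [0, 0, 0, 0, 0.004, 0, 0], [0, 0, 0, 0, 0.004, 0, 0], [0, 0, 0, 0, 0.004, 0, 0]]]'

```text
time: 4.05
ee_pos: [0.478, 0.1415, 0.0545]
eef_rot: [0.756, 0.655, -0.0, -0.0]
ft_force: [-2.5, 0.8, 1.1]
width: 0.0008
```

```bash
python3 -c "
from h import *
st();snap('t2');snap('s2','scene')"
```

```text
t 4.05 p [0.478  0.1415 0.0545] chest -0.1623 0.0816 F [-2.48  0.82  1.05] w 0.0007788678985920583
[[0.142, 0.99, -0.0], [0.99, -0.142, 0.0], [0.0, -0.0, -1.0]]
```

View pics/s2.png

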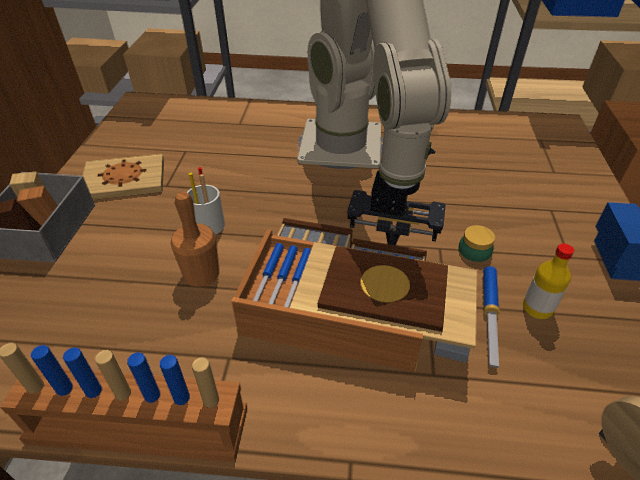

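The fingertips are touching the left front at (393,240) with about 2.6 N, which matches the drawer friction. About 39 mm is left.

arm_command --commands '[[[0, 0, 0, 0, 0.004, 0, 0], [0, 0, 0, 0, 0.004, 0, 0], [0, 0, 0, 0, 0.004, 0, 0], [0, 0, 0, 0, 0.004, 0, 0], [0, 0, 0, 0, 0.004, 0, 0], [0, 0, 0, 0, 0.004, 0, 0], [0, 0, 0, 0, 0.004, 0, 0], [0, 0, 0, 0, 0.002, 0, 0], [0, 0, 0, 0, 0.002, 0, 0]]]'

```text
time: 5.28
ee_pos: [0.5095, 0.1369, 0.0545]
eef_rot: [0.756, 0.655, -0.0, -0.0]
ft_force: [-2.5, -0.2, -0.4]
width: 0.0004
```

```bash
python3 -c "
from h import *
st()"
```

```text
t 5.275 p [0.5095 0.1369 0.0545] chest -0.1304 0.0815 F [-2.51 -0.19 -0.35] w 0.00036879214198217304
[[0.142, 0.99, -0.0], [0.99, -0.142, 0.0], [0.0, -0.0, -1.0]]
```

arm_command --commands '[[[0, 0, 0, 0, 0.001, 0, 0], [0, 0, 0, 0, 0.001, 0, 0], [0, 0, 0, 0, 0.001, 0, 0], [0, 0, 0, 0, 0.001, 0, 0]]]'

```text
time: 5.78
ee_pos: [0.5134, 0.1363, 0.0545]
eef_rot: [0.756, 0.655, -0.0, -0.0]
ft_force: [-3.1, -0.9, -0.7]
width: 0.0003
```

arm_command --commands '[[[0, 0, 0, 0, 0.001, 0, 0], [0, 0, 0, 0, 0.001, 0, 0]]]'

```text
time: 6.02
ee_pos: [0.5154, 0.136, 0.0545]
eef_rot: [0.756, 0.655, 0.0, -0.0]
ft_force: [-2.4, -0.8, -0.1]
width: 0.0006
```

arm_command --commands '[[[0, 0, 0, 0, 0.001, 0, 0]]]'

```text
time: 6.15
ee_pos: [0.5164, 0.1359, 0.0545]
eef_rot: [0.756, 0.655, -0.0, -0.0]
ft_force: [-2.1, -0.5, -0.8]
width: 0.0007
```

arm_command --commands '[[[0, 0, 0, 0, 0.001, 0, 0], [0, 0, 0, 0, 0.001, 0, 0]]]'

```text
time: 6.4
ee_pos: [0.5174, 0.1357, 0.0545]
eef_rot: [0.756, 0.655, -0.001, -0.001]
ft_force: [-10.3, -0.7, 7.7]
width: 0.0007
```

arm_command --commands '[[[0, 0, 0, 0, 0.001, 0, 0]]]'

```text
time: 6.52
ee_pos: [0.5175, 0.1357, 0.0544]
eef_rot: [0.756, 0.655, -0.002, -0.001]
ft_force: [-16.6, -0.8, 12.2]
width: 0.0006
```

arm_command --commands '[[[0, 0, 0, 0, 0.001, 0, 0]]]'

```text
time: 6.65
ee_pos: [0.5175, 0.1357, 0.0544]
eef_rot: [0.756, 0.655, -0.002, -0.002]
ft_force: [-21.1, -0.6, 17.6]
width: 0.0005
```

The push stopped at about chest x −0.1225, which matches the expected home. I'll back off and check.

arm_command --commands '[[[0, 0, 0, 0, -0.003, 0, 0], [0, 0, 0, 0, -0.02, 0, 0], [0, 0, 0, 0, -0.05, 0, 0], [0, 0, 0, 0, 0, 0, 0]]]'

```text
time: 7.15
ee_pos: [0.4458, 0.1465, 0.0544]
eef_rot: [0.755, 0.656, 0.0, -0.001]
ft_force: [0.9, -0.2, 1.1]
width: 0.0006
```

```bash
python3 -c "
from h import *
st();snap('s3','scene');snap('t3')
a=cv2.imread('pics/t3.png')[105:285,140:395]
cv2.imwrite('pics/t3z.png',cv2.resize(a,None,fx=3.1,fy=3.1,interpolation=cv2.INTER_CUBIC))
a=cv2.imread('pics/s3.png')[205:380,225:505]
cv2.imwrite('pics/s3z.png',cv2.resize(a,None,fx=2.8,fy=2.8,interpolation=cv2.INTER_CUBIC))
"
```

```text
t 7.15 p [0.4458 0.1465 0.0544] chest -0.1949 0.082 F [ 0.89 -0.2   1.14] w 0.0005741489535580572
[[0.14, 0.99, -0.001], [0.99, -0.14, 0.001], [0.001, -0.001, -1.0]]
```

View pics/s3z.png

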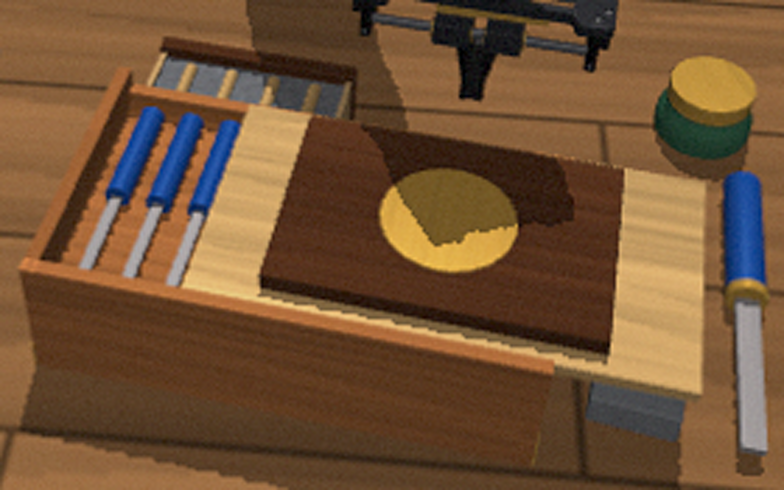

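View pics/t3z.png

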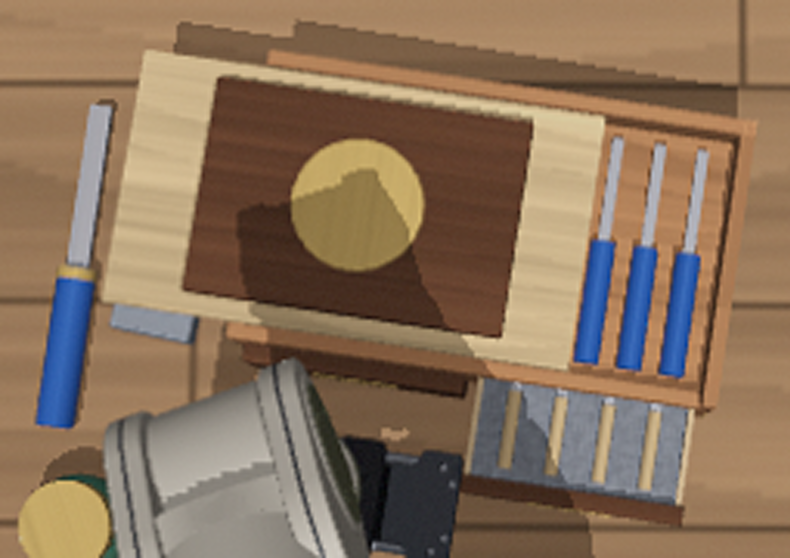

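Left drawer is home: its front sits flush at the case in both views (zoomed top view, (245,350) to (465,390)), and nothing else has moved. Now the right drawer.

arm_command --commands '[[[0, 0, 0, -0.01, -0.015, 0, 0], [0, 0, 0, -0.04, 0, 0, 0], [0, 0, 0, -0.04, 0, 0, 0], [0, 0, 0, -0.04, 0, 0, 0], [0, 0, 0, -0.0335, 0, 0, 0], [0, 0, 0, 0, 0, 0, 0], [0, 0, 0, 0, 0.008, 0, 0], [0, 0, 0, 0, 0.005, 0, 0], [0, 0, 0, 0, 0.004, 0, 0], [0, 0, 0, 0, 0.004, 0, 0], [0, 0, 0, 0, 0.004, 0, 0], [0, 0, 0, 0, 0.004, 0, 0], [0, 0, 0, 0, 0.004, 0, 0], [0, 0, 0, 0, 0.004, 0, 0]]]'

```text
time: 9.0
ee_pos: [0.4467, -0.0193, 0.0545]
eef_rot: [0.756, 0.655, -0.0, -0.0]
ft_force: [-2.5, 1.2, -1.4]
width: 0.0004
```

```bash
python3 -c "
from h import *
st();snap('s4','scene')"
```

```text
t 9.0 p [ 0.4467 -0.0193  0.0545] chest -0.1703 -0.082 F [-2.54  1.16 -1.43] w 0.00035812367539850363
[[0.142, 0.99, -0.0], [0.99, -0.142, 0.0], [0.0, -0.0, -1.0]]
```

View pics/s4.png

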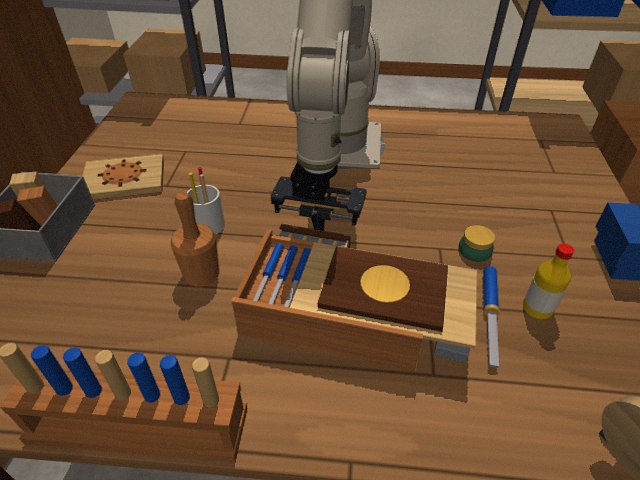

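The fingers at (318,225) are pushing the centre of the right front with about 2.5 N, and roughly 48 mm is left.

arm_command --commands '[[[0, 0, 0, 0, 0.004, 0, 0], [0, 0, 0, 0, 0.004, 0, 0], [0, 0, 0, 0, 0.004, 0, 0], [0, 0, 0, 0, 0.004, 0, 0], [0, 0, 0, 0, 0.004, 0, 0], [0, 0, 0, 0, 0.004, 0, 0], [0, 0, 0, 0, 0.004, 0, 0], [0, 0, 0, 0, 0.004, 0, 0], [0, 0, 0, 0, 0.004, 0, 0], [0, 0, 0, 0, 0.003, 0, 0], [0, 0, 0, 0, 0.002, 0, 0], [0, 0, 0, 0, 0.001, 0, 0], [0, 0, 0, 0, 0.001, 0, 0]]]'

```text
time: 10.68
ee_pos: [0.4892, -0.0254, 0.0545]
eef_rot: [0.756, 0.655, -0.0, -0.0]
ft_force: [-2.9, -1.4, 0.1]
width: 0.0006
```

arm_command --commands '[[[0, 0, 0, 0, 0.001, 0, 0], [0, 0, 0, 0, 0.001, 0, 0]]]'

```text
time: 10.92
ee_pos: [0.4911, -0.0257, 0.0545]
eef_rot: [0.756, 0.655, -0.0, -0.0]
ft_force: [-1.9, -1.5, 0.3]
width: 0.0002
```

arm_command --commands '[[[0, 0, 0, 0, 0.001, 0, 0], [0, 0, 0, 0, 0.001, 0, 0]]]'

```text
time: 11.18
ee_pos: [0.4932, -0.0259, 0.0545]
eef_rot: [0.756, 0.655, 0.0, -0.0]
ft_force: [-1.6, -1.4, 0.6]
width: 0.0003
```

arm_command --commands '[[[0, 0, 0, 0, 0.001, 0, 0], [0, 0, 0, 0, 0.001, 0, 0]]]'

```text
time: 11.42
ee_pos: [0.4941, -0.026, 0.0544]
eef_rot: [0.756, 0.655, -0.001, -0.001]
ft_force: [-9.5, -0.5, 8.2]
width: 0.0005
```

arm_command --commands '[[[0, 0, 0, 0, 0.001, 0, 0]]]'

```text
time: 11.55
ee_pos: [0.4942, -0.026, 0.0542]
eef_rot: [0.756, 0.655, -0.001, -0.002]
ft_force: [-15.5, 0.6, 12.2]
width: 0.0005
```

arm_command --commands '[[[0, 0, 0, 0, 0.001, 0, 0]]]'

```text
time: 11.68
ee_pos: [0.4942, -0.026, 0.054]
eef_rot: [0.756, 0.655, -0.002, -0.003]
ft_force: [-19.7, 1.7, 16.1]
width: 0.0004
```

The right drawer stopped at the same depth, −0.122. I'll back off, lift and look.

arm_command --commands '[[[0, 0, 0, 0, -0.003, 0, 0], [0, 0, 0, 0, -0.02, 0, 0], [0, 0, 0, 0, -0.04, 0, 0], [0, 0, 0, 0, 0, -0.05, 0], [0, 0, 0, 0, 0, -0.05, 0], [0, 0, 0, 0, 0, -0.05, 0], [0, 0, 0, 0.03, 0, -0.02, 0], [0, 0, 0, 0.04, 0.02, 0, 0], [0, 0, 0, 0.04, 0.025, 0, 0], [0, 0, 0, 0.04, 0.025, 0, 0], [0, 0, 0, 0.04, 0.025, 0, 0], [0, 0, 0, 0.04, 0.025, 0, 0], [0, 0, 0, 0.04, 0.025, 0, 0], [0, 0, 0, 0.04, 0.025, 0, 0], [0, 0, 0, 0.017, 0.015, 0, 0], [0, 0, 0, 0, 0, 0, 0], [0, 0, 0, 0, 0, 0, 0]]]'

```text
time: 13.8
ee_pos: [0.6644, 0.2793, 0.2247]
eef_rot: [0.756, 0.655, 0.0, 0.0]
ft_force: [-0.2, -0.7, 0.0]
width: 0.0003
```

```bash
python3 -c "
from h import *
st();snap('s5','scene');snap('t5')"
```

```text
t 13.8 p [0.6644 0.2793 0.2247] chest 0.0025 0.2445 F [-0.18 -0.73  0.01] w 0.00029691287568410816
[[0.143, 0.99, 0.0], [0.99, -0.143, 0.0], [0.0, 0.0, -1.0]]
```

View pics/s5.png

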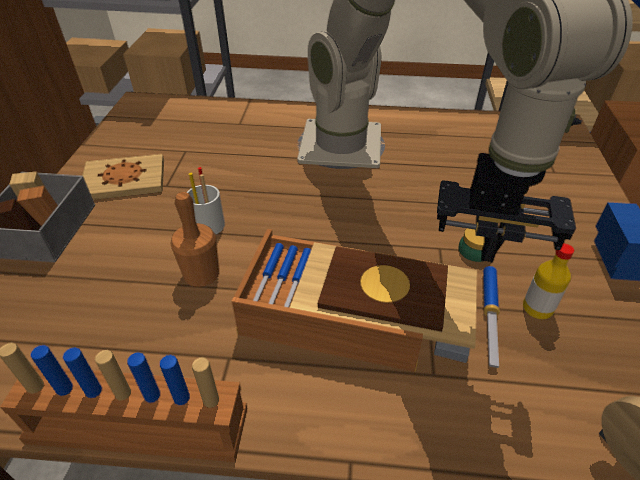

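View pics/t5.png

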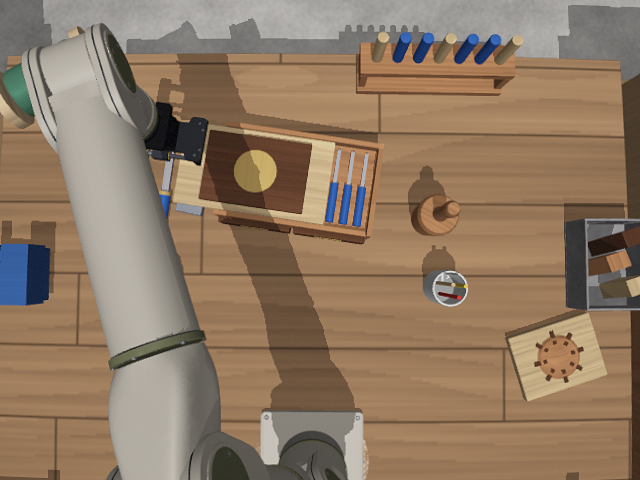

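Both drawers are home, with their fronts against the case in the top view at (255,226) and (330,236). The gripper is over the lid plate's left end. Before lowering, I'll check the clearance to the glue bottle.

```bash
python3 -c "
from h import *
s=camera('scene');t=camera('top')
for n,c,u,v,z in (('glue base',s,539,308,0.01),('glue cap',s,566,250,.165),('glue cap top',t,94,197,.165),('chisel end',s,493,365,.01),('field face mid',s,446,295,.1105)):
    q=ray(c,u,v,z);d=q[:2]-O;print(n,q.round(3),d@e1,d@e2)
"
```

```text
glue base [0.587 0.441 0.01 ] -0.09710330798277345 0.3934175352698021
glue cap [0.579 0.444 0.165] -0.10588838056294765 0.39525638392420737
glue cap top [0.578 0.442 0.165] -0.10647824819025001 0.3936354537876984
chisel end [0.73  0.328 0.01 ] 0.060753832271260036 0.30250269944877844
field face mid [0.66  0.233 0.111] 0.004487478469237618 0.19850122217222904
```

arm_command --commands '[[[0, 0, 0, 0, 0, 0.04, 0], [0, 0, 0, 0, 0, 0.04, 0], [0, 0, 0, 0, 0, 0.025, 0], [0, 0, 0, 0, 0, 0.0095, 0], [0, 0, 0, 0, 0, 0, 0]]]'

```text
time: 14.62
ee_pos: [0.6644, 0.2797, 0.1104]
eef_rot: [0.756, 0.655, 0.0, -0.0]
ft_force: [0.7, -0.1, 0.2]
width: 0.0008
```

```bash
python3 -c "
from h import *
st();snap('s6','scene')
a=cv2.imread('pics/s6.png')[165:385,325:605]
cv2.imwrite('pics/s6z.png',cv2.resize(a,None,fx=2.7,fy=2.7,interpolation=cv2.INTER_CUBIC))"
```

```text
t 14.625 p [0.6644 0.2797 0.1104] chest 0.0025 0.2449 F [ 0.69 -0.1   0.19] w 0.0007956985717120035
[[0.143, 0.99, 0.0], [0.99, -0.143, 0.0], [0.0, 0.0, -1.0]]
```

View pics/s6z.png

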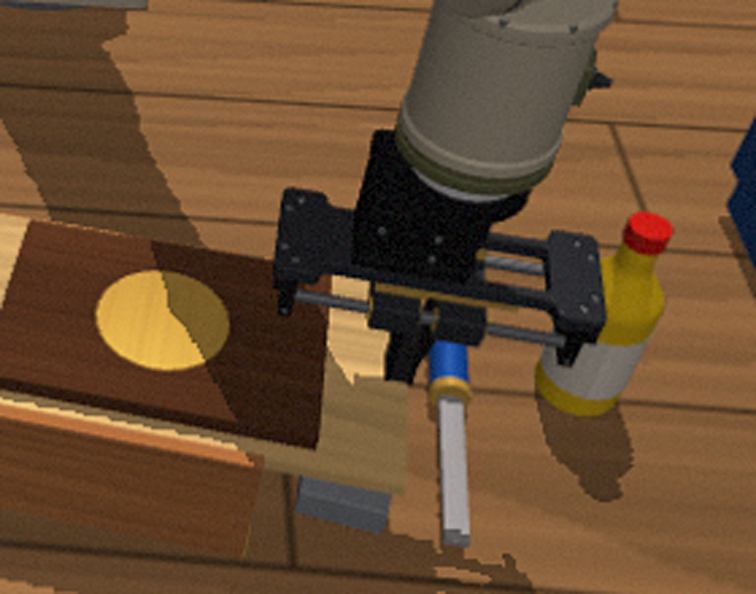

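The closed tips hang just above the plate's end at about (398,375) in the zoomed view. They are clear of the glue and the chisel. Now I'll push the lid.

arm_command --commands '[[[0, 0, 0, -0.01, 0, 0, 0], [0, 0, 0, -0.008, 0, 0, 0], [0, 0, 0, -0.004, 0, 0, 0], [0, 0, 0, -0.004, 0, 0, 0], [0, 0, 0, -0.004, 0, 0, 0], [0, 0, 0, -0.004, 0, 0, 0], [0, 0, 0, -0.004, 0, 0, 0], [0, 0, 0, -0.004, 0, 0, 0], [0, 0, 0, -0.004, 0, 0, 0], [0, 0, 0, -0.004, 0, 0, 0]]]'

```text
time: 15.92
ee_pos: [0.6572, 0.2305, 0.11]
eef_rot: [0.756, 0.655, 0.0, -0.0]
ft_force: [1.9, 2.1, -1.3]
width: 0.0007
```

```bash
python3 -c "
from h import *
st();snap('s7','scene')
a=cv2.imread('pics/s7.png')[165:385,225:505]
cv2.imwrite('pics/s7z.png',cv2.resize(a,None,fx=2.7,fy=2.7,interpolation=cv2.INTER_CUBIC))"
```

```text
t 15.925 p [0.6572 0.2305 0.11  ] chest 0.0024 0.1952 F [ 1.94  2.08 -1.32] w 0.0007381843965772979
[[0.142, 0.99, 0.0], [0.99, -0.142, 0.001], [0.001, 0.0, -1.0]]
```

View pics/s7z.png

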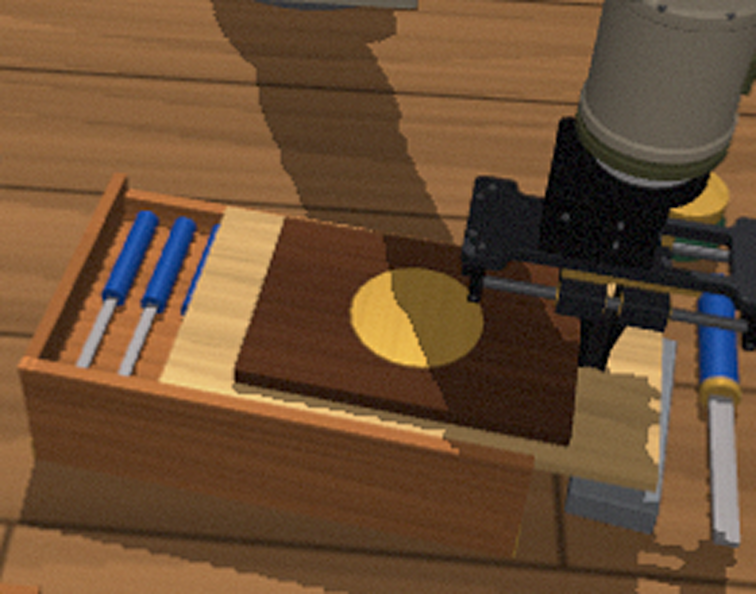

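The lid slides with about 2.5 N and the fingers stay against the field face at (590,355). I'll push on.

arm_command --commands '[[[0, 0, 0, -0.004, 0, 0, 0], [0, 0, 0, -0.004, 0, 0, 0], [0, 0, 0, -0.004, 0, 0, 0], [0, 0, 0, -0.004, 0, 0, 0], [0, 0, 0, -0.004, 0, 0, 0], [0, 0, 0, -0.004, 0, 0, 0], [0, 0, 0, -0.004, 0, 0, 0], [0, 0, 0, -0.004, 0, 0, 0], [0, 0, 0, -0.004, 0, 0, 0], [0, 0, 0, -0.004, 0, 0, 0], [0, 0, 0, -0.004, 0, 0, 0], [0, 0, 0, -0.004, 0, 0, 0], [0, 0, 0, -0.004, 0, 0, 0], [0, 0, 0, -0.002, 0, 0, 0]]]'

```text
time: 17.73
ee_pos: [0.6495, 0.1765, 0.11]
eef_rot: [0.756, 0.655, -0.0, -0.0]
ft_force: [-0.3, 2.9, 0.2]
width: 0.0005
```

```bash
python3 -c "
from h import *
st();snap('s8','scene')
a=cv2.imread('pics/s8.png')[165:385,225:505]
cv2.imwrite('pics/s8z.png',cv2.resize(a,None,fx=2.7,fy=2.7,interpolation=cv2.INTER_CUBIC))"
```

```text
t 17.725 p [0.6495 0.1765 0.11  ] chest 0.0024 0.1407 F [-0.28  2.91  0.23] w 0.00047902077921488574
[[0.143, 0.99, -0.0], [0.99, -0.143, 0.0], [-0.0, -0.0, -1.0]]
```

View pics/s8z.png

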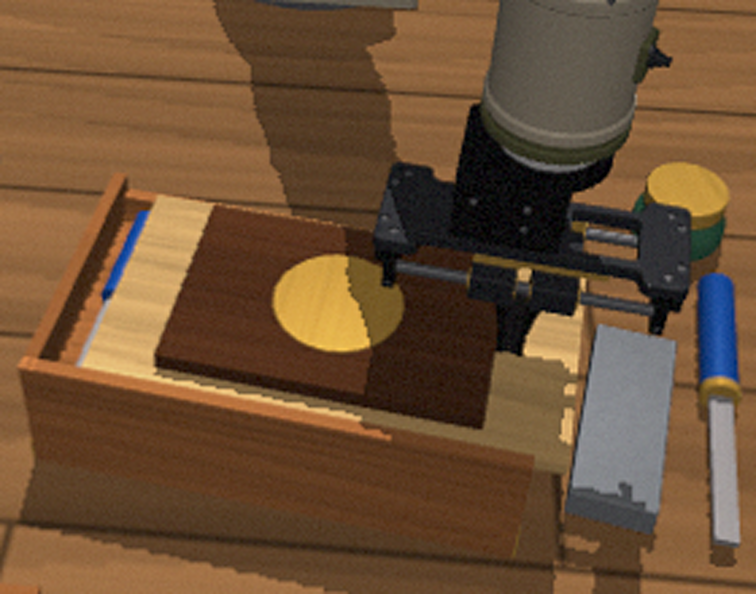

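The stone is now uncovered and hasn't moved. The lid has about 20 mm left, from its right end at (80,362) to the end wall.

arm_command --commands '[[[0, 0, 0, -0.003, 0, 0, 0], [0, 0, 0, -0.003, 0, 0, 0], [0, 0, 0, -0.002, 0, 0, 0], [0, 0, 0, -0.002, 0, 0, 0], [0, 0, 0, -0.001, 0, 0, 0], [0, 0, 0, -0.001, 0, 0, 0]]]'

```text
time: 18.52
ee_pos: [0.6479, 0.165, 0.11]
eef_rot: [0.756, 0.655, 0.0, -0.0]
ft_force: [-0.1, 2.9, -0.8]
width: 0.0005
```

arm_command --commands '[[[0, 0, 0, -0.001, 0, 0, 0], [0, 0, 0, -0.001, 0, 0, 0], [0, 0, 0, -0.001, 0, 0, 0]]]'

```text
time: 18.9
ee_pos: [0.6474, 0.162, 0.11]
eef_rot: [0.756, 0.655, -0.0, -0.0]
ft_force: [-0.7, 2.9, 0.2]
width: 0.0005
```

arm_command --commands '[[[0, 0, 0, -0.001, 0, 0, 0], [0, 0, 0, -0.001, 0, 0, 0]]]'

```text
time: 19.15
ee_pos: [0.6472, 0.16, 0.1101]
eef_rot: [0.756, 0.655, 0.0, -0.0]
ft_force: [-0.3, 2.2, -0.4]
width: 0.0009
```

arm_command --commands '[[[0, 0, 0, -0.001, 0, 0, 0], [0, 0, 0, -0.001, 0, 0, 0]]]'

```text
time: 19.4
ee_pos: [0.6469, 0.158, 0.1101]
eef_rot: [0.756, 0.655, 0.0, -0.0]
ft_force: [0.1, 1.7, 0.6]
width: 0.0006
```

arm_command --commands '[[[0, 0, 0, -0.001, 0, 0, 0], [0, 0, 0, -0.001, 0, 0, 0]]]'

```text
time: 19.65
ee_pos: [0.6466, 0.156, 0.11]
eef_rot: [0.756, 0.655, 0.0, -0.0]
ft_force: [0.8, 2.1, -0.7]
width: 0.0003
```

arm_command --commands '[[[0, 0, 0, -0.001, 0, 0, 0]]]'

```text
time: 19.77
ee_pos: [0.6464, 0.1551, 0.11]
eef_rot: [0.756, 0.655, 0.0, -0.0]
ft_force: [-0.8, 2.8, -0.2]
width: 0.0005
```

arm_command --commands '[[[0, 0, 0, -0.001, 0, 0, 0]]]'

```text
time: 19.9
ee_pos: [0.6463, 0.154, 0.11]
eef_rot: [0.756, 0.655, 0.0, -0.0]
ft_force: [-0.1, 3.1, 0.3]
width: 0.0004
```

arm_command --commands '[[[0, 0, 0, -0.001, 0, 0, 0], [0, 0, 0, -0.001, 0, 0, 0]]]'

```text
time: 20.15
ee_pos: [0.646, 0.152, 0.11]
eef_rot: [0.756, 0.655, 0.0, -0.0]
ft_force: [-1.2, 2.5, 0.3]
width: 0.0008
```

arm_command --commands '[[[0, 0, 0, -0.001, 0, 0, 0]]]'

```text
time: 20.27
ee_pos: [0.6459, 0.1511, 0.11]
eef_rot: [0.756, 0.655, 0.0, -0.0]
ft_force: [-0.5, 2.2, -0.1]
width: 0.0003
```

arm_command --commands '[[[0, 0, 0, -0.001, 0, 0, 0]]]'

```text
time: 20.4
ee_pos: [0.6458, 0.1505, 0.11]
eef_rot: [0.756, 0.655, 0.0, -0.0]
ft_force: [0.4, 6.1, -1.7]
width: 0.0006
```

arm_command --commands '[[[0, 0, 0, -0.001, 0, 0, 0]]]'

```text
time: 20.52
ee_pos: [0.6458, 0.1505, 0.1101]
eef_rot: [0.755, 0.655, 0.001, -0.0]
ft_force: [1.4, 7.7, -2.0]
width: 0.0006
```

arm_command --commands '[[[0, 0, 0, -0.001, 0, 0, 0]]]'

```text
time: 20.65
ee_pos: [0.6457, 0.1505, 0.1101]
eef_rot: [0.755, 0.655, 0.001, -0.001]
ft_force: [2.7, 10.5, -3.5]
width: 0.0005
```

arm_command --commands '[[[0, 0, 0, 0.004, 0, 0, 0], [0, 0, 0, 0.01, 0, -0.005, 0], [0, 0, 0, 0, 0, -0.04, 0], [0, 0, 0, 0, 0, -0.05, 0], [0, 0, 0, 0.04, 0, -0.04, 0], [0, 0, 0, 0.05, -0.03, 0, 0], [0, 0, 0, 0.05, -0.04, 0, 0], [0, 0, 0, 0.05, -0.05, 0, 0], [0, 0, 0, 0.05, -0.05, 0, 0], [0, 0, 0, 0.05, -0.05, 0, 0], [0, 0, 0, 0, -0.05, 0, 0], [0, 0, 0, 0, 0, 0, 0], [0, 0, 0, 0, 0, 0, 0]]]'

```text
time: 22.28
ee_pos: [0.4378, 0.4661, 0.2456]
eef_rot: [0.756, 0.655, 0.0, 0.0]
ft_force: [0.3, -1.7, -0.6]
width: 0.0001
```

```bash
python3 -c "
from h import *
st();snap('s9','scene');snap('t9')
a=cv2.imread('pics/t9.png')[105:285,140:395]
cv2.imwrite('pics/t9z.png',cv2.resize(a,None,fx=3.1,fy=3.1,interpolation=cv2.INTER_CUBIC))
"
```

```text
t 22.275 p [0.4378 0.4661 0.2456] chest -0.2484 0.3971 F [ 0.31 -1.71 -0.63] w 9.321038531056377e-05
[[0.143, 0.99, 0.001], [0.99, -0.143, 0.0], [0.0, 0.001, -1.0]]
```

View pics/s9.png

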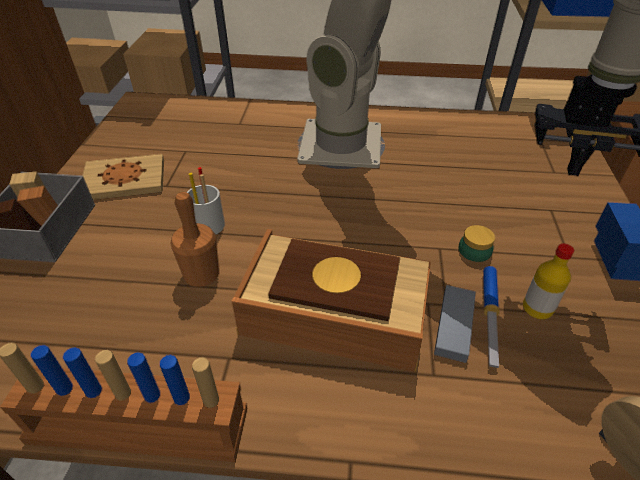

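View pics/t9z.png

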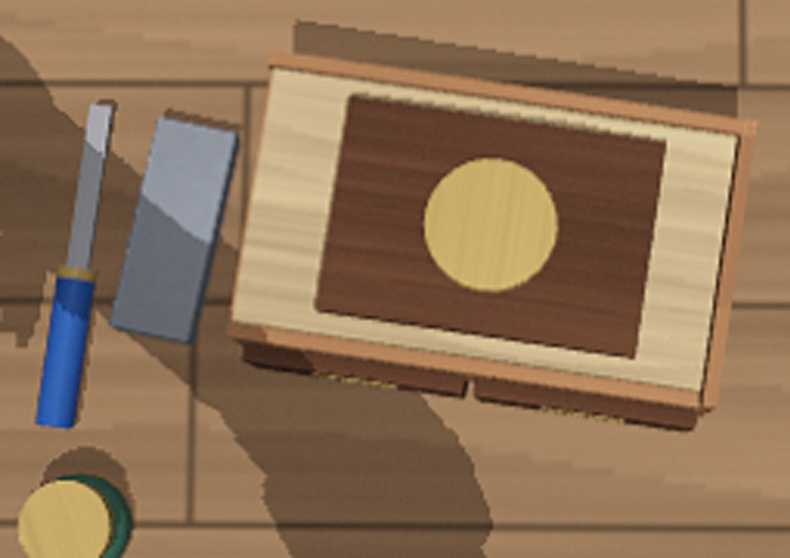

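Lid is flush: its right end meets the end wall at (735,140) to (705,390), and its left end lines up with the case at (235,330). The two drawer fronts stand equally proud, and the bystanders are at their original pixels. Handing in.

```bash
python3 -c "
from bench import close_job
print(close_job())"
```

```text
the job is handed in; nothing more can be done
None
```

The chest is shut and the job is handed in, at about 22 s on the robot clock. I pushed the left drawer home, then the right, then slid the lid shut, all with closed fingertips at about 30 mm/s or slower, creeping at 1 mm steps to each stop.

- **Stops:** During travel the force was about 2–3 N. Each piece then stopped moving while the horizontal force rose to about 21 N (left drawer), 20 N (right drawer) and 11 N (lid). Both drawers stopped at the same depth in the chest, within 1 mm of where I expected home to be.
- **Final views:** Both drawer fronts stand equally proud, the lid meets the end wall, and the stone, chisel, wax, glue, mug and mallet look unmoved. The gripper is clear of everything.
- **Oddity:** When I pressed against the drawer stops, the wrist also read 16–18 N upward. I took this as fingertip friction on the front. It vanished on backing off, and the pictures after backing off showed nothing disturbed.

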